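# Throw the toggle clamp over a receiver-drier with an extension bar

### The arm

A 6-joint arm with a two-finger parallel gripper is mounted at the origin on the work surface. World frame = base frame: x ahead of the robot, y to its left, z up, the work surface at z = 0. Lengths are in m, angles in rad, forces in N, time in s.
With the tool pointing down it reaches from about 0.35 to 0.925 m from the base axis. Payload 6.4 kg.
Tool frame: the origin (TCP) lies on the centre line of the jaws, within the pads' length; the fingertips stand 14 mm ahead of it and the grasp point (between the pads) lies 5 mm behind it; z points along the fingers, x is the direction in which the jaws open and shut, and the axes are right-handed (so a half turn about z gives the same grasp; the last joint's range is limited). The gripper opens to 85 mm and grips with 20 to 120 N. Pads are 22 mm wide; open, the fingers measure 114 mm over their backs; the gripper's body (76 mm by 85 mm) begins 54 mm behind the grasp point. The pads swing forward as they close: fully open they stand 13 mm farther back than shut.
Start: joints at [-1.403, 0.245, 1.558, -0, 1.339, -0.174], TCP at [0.218, -0.612, 0.245] pointing down, gripper open.
Joint ranges: [-3.13, 3.13], [-1.02, 2.26], [0.13, 2.54], [-0.95, 4.09], [0.21, 2.88], [-2.74, 2.74]. Speed limits (rad/s): [2.57, 2.57, 3.14, 3.14, 3.14, 3.14].

### API

Orientations are given as a rotation vector (axis times angle).
In Python, from rig import arm gives the robot as it stands.
- The arm moves only by the shell command python3 -m creep 'ROWS' [FORCE]. ROWS is JSON, one flat list of numbers, 7 for each row, row after row: the gripper's target within -1 to 1 (shut at 1, half-way at 0, fully open at -1), then the shift along the tool's x, y, z in m, then the turn, a rotation vector about the tool's x, y, z in degrees. A call has 1 to 10 rows; each row shifts and turns the commanded pose from where the row before left it, along the tool's axes as they then stand; what a row does not reach is not made up. A row lasts 1/12 s, in which the tool goes at most 41.7 mm and 7.16 degrees, less where a joint would pass 70% of its speed; a pose out of reach is approached as far as the arm can. A call is refused whole if a number of a shift passes 0.0417 or a number of a turn 7.16, either way. A call with a gripper value outside its range is refused whole. The fingers move at their own pace and stop on an object; FORCE is the grip in N (left out, the last holds). Time passes only in rows, so rows that do not move let the fingers close. It gives the time, the measured TCP pose, the force and the opening at its end, in the units of the state.
- arm.read_state(): the state, without advancing time (a new reading comes with each control period).
- arm.read_camera(name): name is "scene" or "top"; returns a dict with "img" (480x640x3 uint8, red, green, blue), "z_map" (480x640 float32, m along the optical axis (not along the pixel's ray), 0 where there is no reading), "fx", "fy", "cx", "cy" (pixels), "dist" ([k1, k2, p1, p2, k3] as OpenCV has them; the pictures are not rectified), "eye" and "orientation" of the camera in the world. Camera axes: x right, y up, looking along -z (the intrinsics and any distortion apply to the point x, -y, -z); pixel columns grow to the right and rows downward; lengths in m; the calibration is good to about 2 mm. A picture is of the moment at which its call begins.
- arm.job_done(): hands the job in, once; it reports no verdict.
The state is a dict: "time": time; "joint_positions": joint angles; "joint_vel": joint speeds; "tau": joint torques, N m; "position": TCP position; "eef_rot": TCP orientation; "ft_force": force on the tool from outside, world axes, zero at the start; "moment": the same for the moment, N m; "gripper_width": finger opening in m.
Only numpy, scipy, OpenCV 4.12 (cv2) and the standard library are available. Lean on these libraries where they do the work, as an engineer would, in place of code of your own. Each camera call takes 0.05 s, during which the arm holds its last target. There are 200 camera calls.

### The job

Clamp the air-conditioning canister in its saddle: slip the blue extension bar well onto the clamp's raised lever stub and use the bar to throw the lever down past its dead point until it stays locked with the rubber foot pressing on the canister. Then take the bar off and lay it flat on the black mat, without dropping it. Keep the robot itself off the clamp, and leave the canister and the other things on the bench where they are.

Things in the scene. Friction and masses are not known exactly. Their poses are not given: they have to be found in the camera images.
- bar: blue square aluminium tube, 200 mm long, 30 x 30 mm outside, 24 x 24 mm inside, open at both ends (either end fits), 150 to 250 g; lies flat on the bench beside the clamp at the start. Origin at the middle of the tube on its axis (15 mm above the bench), x along the tube.
- mat: black rubber mat fixed to the bench, 280 x 160 x 3 mm, where the bar is to be laid. Origin at the centre of its underside, x along its length, z up. It lies at one side of the bench, left or right, and the bar starts at the other.
- fixture: toggle clamp bolted to the bench: dark base plate 210 x 130 x 10 mm, two red side plates 50 mm apart outside up to 135 mm high, blue V-saddle. Origin on the bench straight under the lever pivot; x points horizontally the way the lever stub points (away from the saddle, roughly to the left as seen from the robot), z up. The base plate spans x -150 to +60 mm. The saddle and canister lie on the -x side, the canister axis 110 mm from the pivot.
- pivot (a point): pivot axis of the lever, 60 mm above the bench, in the lever's mid-plane; axes as fixture; the lever turns about the y axis through this point.
- stub_tip (a point): outer end of the lever's steel stub: a round bar 14 mm in diameter with a rounded end. x axis points along the stub, outward. The tip is 110 mm from the pivot; a 28 mm square red collar, whose outer face is 42 mm from the pivot, stops a tube slid onto the stub, so 68 mm of stub can go into the tube (5 mm play on each side).
- lever (a joint): angle of the lever in rad: 0 = open, the stub rising 43 degrees (0.75 rad) above horizontal; it grows as the stub is pressed down; elevation = 0.75 - value. A spring pushes the lever back to 0 until the dead point at about 0.6; beyond that it snaps by itself to the stop at 0.72 (stub about level) and stays. The greatest torque to overcome, near 0.25, is about 1.7 N m (12 N at 145 mm from the pivot).
- foot: rubber foot, 30 mm disc, on a short sprung stem under the end of the clamp's steel jaw arm, which swings down onto the canister as the lever is thrown. Origin at the centre of the foot's underside. It presses with about 7 N when locked.
- canister: aluminium receiver-drier canister, 64 mm diameter, about 190 mm long over its fittings, 0.6 kg, lying loose in the V-saddle across the clamp. Origin on its axis at the middle of its body, 58 mm above the bench, y along its axis.
- meter: bystander: orange multimeter lying on the bench, 140 x 70 x 40 mm; origin at the centre of its underside, x along its length.
- pulley: bystander: dark steel compressor pulley lying flat, 116 mm diameter, 42 mm high; origin at the centre of its underside.
- oil: bystander: white oil bottle standing, 64 mm diameter, 150 mm high; origin at the centre of its underside.
There are look-alikes about, which are no part of the job. Leave any turquoise look-alike of the canister alone.

How it is judged:
By the outcome, as a careful person would: the job done as asked, in the order asked, and still so for the second after the job is handed in, with the robot touching nothing.
It also fails if it takes over 59 s, if anything falls off the work surface, if the arm or the gripper's body presses on something with over 40 N, if the wrist force passes 120 N, or if a joint passes its speed limit or range.

## Working session

There is one attempt and no reset: what is moved stays moved. The work goes in short steps, Python scripts to look and compute and a shell command to move; the robot and the scene stay as the last step left them, time stands still between calls to the robot, and variables do not carry over. Pictures are saved under pics/ and viewed, about 8 in all and at most 12, crops included, and the job is handed in when it is done.

```bash
mkdir -p pics; ls
cat > h.py <<'E'
import numpy as np,cv2,pickle
from scipy.spatial.transform import Rotation as R
def grab(name):
    from rig import arm
    c=arm.read_camera(name); return c
def rot(o):
    o=np.array(o,float)
    return o if o.shape==(3,3) else (R.from_rotvec(o).as_matrix() if o.size==3 else R.from_quat(o).as_matrix())
def K(c): return np.array([[c['fx'],0,c['cx']],[0,c['fy'],c['cy']],[0,0,1.]])
def cloud(c):
    h,w=c['z_map'].shape; u,v=np.meshgrid(np.arange(w),np.arange(h))
    p=cv2.undistortPoints(np.stack([u,v],-1).reshape(-1,1,2).astype(float),K(c),np.array(c['dist'],float)).reshape(h,w,2)
    d=np.stack([p[...,0],-p[...,1],-np.ones((h,w))],-1)
    D=d@rot(c['orientation']).T
    return D, np.array(c['eye'])+D*c['z_map'][...,None]
def onplane(c,D,uv,z):
    e=np.array(c['eye']);d=D[int(uv[1]),int(uv[0])]; return e+d*(z-e[2])/d[2]
E
python3 - <<'E'
from h import *
from rig import arm
print(arm.read_state())
for n in ('scene','top'):
    c=grab(n); pickle.dump(c,open(n+'0.pkl','wb')); cv2.imwrite(f'pics/{n}0.png',c['img'][...,::-1])
    print(n,c['eye'],c['orientation'],c['fx'],c['dist'],(c['z_map']==0).mean())
E
```

```text
pics
{'time': 0.0, 'joint_positions': array([-1.40310335e+00,  2.45822827e-01,  1.55903830e+00, -3.59204518e-06,
        1.33869476e+00, -1.74099245e-01]), 'joint_vel': array([-6.83520842e-05, -7.09852246e-04,  5.13870633e-04,  5.08917264e-04,
        3.62230444e-04, -4.59785139e-04]), 'tau': array([-1.14385737e-03, -4.29516220e+01, -3.26130903e+01, -2.21043201e-04,
        5.41959540e-03,  7.15385937e-06]), 'position': array([ 0.21777819, -0.61185836,  0.24416164]), 'eef_rot': array([-2.56573597e+00,  1.81048770e+00,  2.17653300e-03]), 'ft_force': array([1.08115247, 0.08006547, 0.16904629]), 'moment': array([-0.01989706,  0.02243304, -0.11039554]), 'gripper_width': 0.08515477044109901}
scene [1.32337338 0.28377824 0.82441098] [0.52947356 0.81918366 1.81952177] 536.8646459906167 [0.00671849 0.         0.         0.         0.        ] 0.003984375
top [ 0.51823641 -0.0478417   1.37452714] [ 0.04700211 -0.03129474 -1.59900226] 594.8700883489213 [-0.06362903  0.          0.          0.          0.        ] 0.003994140625
```

View pics/scene0.png

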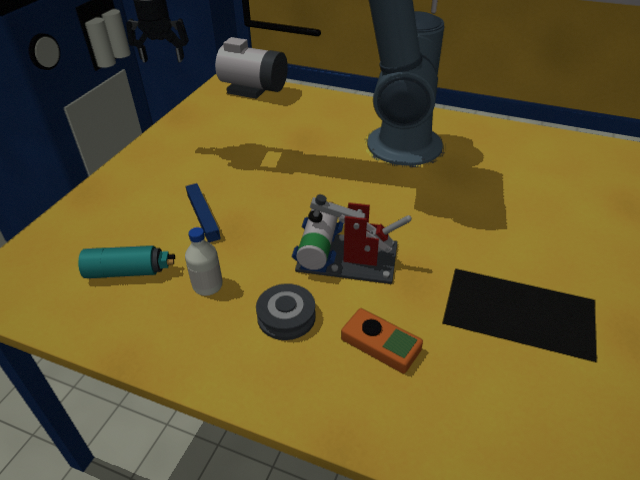

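View pics/top0.png

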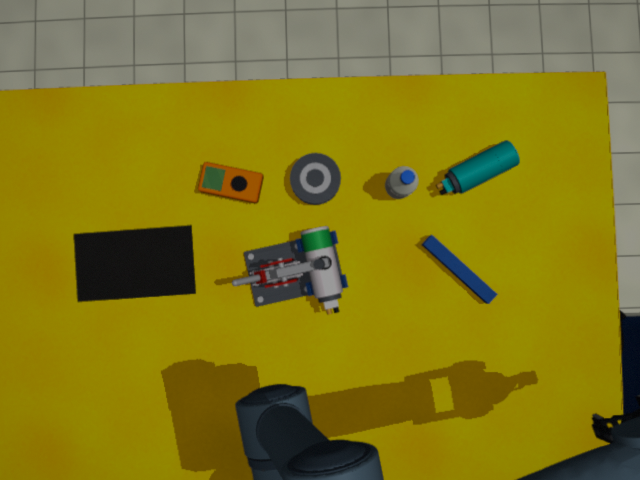

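The only bar candidate is the blue tube, at top (458,269) and scene (203,212). The clamp is at top (290,270) with its stub tip near (235,283). The mat is at top (135,263). The other objects stand beyond in x: the turquoise look-alike (485,165), oil (402,182), pulley (315,178) and meter (231,182).

Run:
```python
from h import *
c=pickle.load(open('top0.pkl','rb'));D,P=cloud(c)
hsv=cv2.cvtColor(c['img'],cv2.COLOR_RGB2HSV)
def reg(m,x0,x1,y0,y1):
    z=np.zeros_like(m);z[y0:y1,x0:x1]=m[y0:y1,x0:x1];return z
def show(n,m):
    q=P[m>0];print(n,len(q),q.mean(0).round(4),np.percentile(q[:,2],[5,50,95]).round(3))
bar=reg(cv2.inRange(hsv,(100,80,40),(130,255,255)),410,510,220,310)
show('bar',bar)
# bar top face on plane z=.03 
r=cv2.minAreaRect(max(cv2.findContours(bar,0,2)[0],key=cv2.contourArea))
print(r)
bp=[onplane(c,D,p,.03)[:2] for p in cv2.boxPoints(r)];print('bar corners z.03',np.round(bp,4),np.mean(bp,0))
q=P[(bar>0)&(abs(P[...,2]-.03)<.006)][:,:2];rr=cv2.minAreaRect(q.astype(np.float32));print('bar rect pts',rr)
u,s,vt=np.linalg.svd(q-q.mean(0),full_matrices=False);print('axis',vt[0],np.degrees(np.arctan2(vt[0][1],vt[0][0])))
mat=reg(cv2.inRange(hsv,(0,0,0),(179,255,50)),60,210,210,310)
q=P[mat>0][:,:2];print('mat',cv2.minAreaRect(q.astype(np.float32)),np.median(P[mat>0][:,2]))
# heights around the stub
for v in range(268,292,2): print(v,[(round(1000*P[v,u,2])) for u in range(230,276,3)])
# red parts
red=reg(cv2.inRange(hsv,(0,120,50),(8,255,255))|cv2.inRange(hsv,(172,120,50),(179,255,255)),230,320,240,310);show('red',red)
q=P[(red>0)&(P[...,2]>.12)];print('redtop',cv2.minAreaRect(q[:,:2].astype(np.float32)),len(q))
base=reg(((P[...,2]>.006)&(P[...,2]<.016)).astype(np.uint8),225,360,220,320)
q=P[base>0];print('base',cv2.minAreaRect(q[:,:2].astype(np.float32)),len(q))
for n in('top','scene'):
    cc=pickle.load(open(n+'0.pkl','rb'))['img']; s=(cc[225:320,215:350] if n=='top' else cc[180:290,280:430])
    s=cv2.resize(s,None,fx=2.9,fy=4 if 0 else 2.9,interpolation=2); cv2.imwrite(f'c_{n}.png',s[...,::-1])
a,b=cv2.imread('c_top.png'),cv2.imread('c_scene.png');h=max(a.shape[0],b.shape[0])
f=lambda x:cv2.copyMakeBorder(x,0,h-x.shape[0],0,0,0)
o=np.hstack([f(a),f(b)]);o=cv2.resize(o,(800,int(o.shape[0]*800/o.shape[1])));cv2.imwrite('pics/crop1.png',o)
```

```text
bar 1190 [ 0.4919 -0.3685  0.0322] [0.023 0.029 0.034]
((459.1674499511719, 269.01580810546875), (88.52373504638672, 13.520721435546875), 42.273685455322266)
bar corners z.03 [[ 0.5506 -0.2849]
 [ 0.5726 -0.3062]
 [ 0.4349 -0.451 ]
 [ 0.4131 -0.4296]] [ 0.49281506 -0.3679259 ]
bar rect pts ((0.491978257894516, -0.3702085018157959), (0.1991274654865265, 0.03022538684308529), 45.961097717285156)
axis [-0.69405024 -0.71992657] -133.95158210232273
mat ((0.5324103832244873, 0.23498442769050598), (0.15699365735054016, 0.5636487007141113), 2.7417712211608887) 0.0024514234697838866
268 [2, 1, 2, -2, 2, 1, 9, 9, 10, 10, 5, 10, 77, 83, 97, 8]
270 [3, -4, 4, -2, -2, -3, 5, 13, 52, 12, 93, 91, 8, 14, 72, 65]
272 [1, 2, 1, 3, -3, 5, 12, 57, 80, 84, 92, 92, 88, 79, 76, 67]
274 [-2, 0, -3, -5, 5, 0, -1, 12, 79, 91, 93, 93, 87, 82, 77, 71]
276 [0, -2, 4, -2, 0, 5, 103, 105, 102, 91, 96, 98, 85, 82, 75, 69]
278 [2, 5, 1, 123, 120, 120, 115, 106, 106, 97, 94, 96, 90, 82, 66, 62]
280 [3, 132, 132, 125, 123, 117, 112, 113, 105, 94, 88, 99, 96, 79, 87, 95]
282 [3, 138, 135, 129, 128, 125, 115, 12, 50, 81, 96, 95, 76, 8, 7, 61]
284 [2, 135, 136, 128, 3, 1, 0, 12, 63, 57, 8, 10, 13, 84, 85, 83]
286 [3, 1, 2, -1, 0, -2, 0, 9, 9, 10, 13, 10, 84, 84, 14, 62]
288 [-6, -3, -3, -3, -4, 0, -1, -1, 11, 12, 7, 11, 12, 13, 9, 8]
290 [1, 2, 4, -3, -2, 2, -4, -1, 11, 9, 15, 10, 6, 12, 13, 8]
red 303 [0.4937 0.0473 0.1007] [0.01  0.095 0.137]
redtop ((0.5040363669395447, -0.002556130290031433), (0.04959116876125336, 0.09427182376384735), 10.712964057922363) 105
base ((0.5018640160560608, 0.011454880237579346), (0.30853116512298584, 0.2270987629890442), 87.32977294921875) 2001
```

View pics/crop1.png

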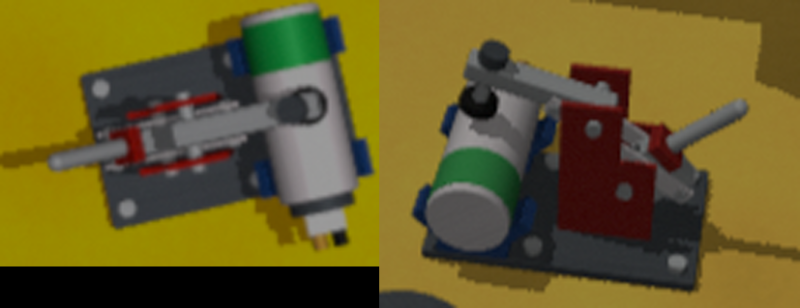

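The crop shows the clamp open: the stub rises up-left from the red collar, and the white canister with a green band sits in the saddle. Next I'll fit the stub, the base plate and the mat, and work out the bar grasp.

Run:
```python
from h import *
c=pickle.load(open('top0.pkl','rb'));D,P=cloud(c)
hsv=cv2.cvtColor(c['img'],cv2.COLOR_RGB2HSV)
m=np.zeros(P.shape[:2],bool);m[270:290,226:254]=1
m&=(P[...,2]>.10)
q=P[m];
a=None
for _ in range(3):
    mu=q.mean(0);u,s,vt=np.linalg.svd(q-mu,full_matrices=False);a=vt[0]*np.sign(vt[0][1])
    r=np.linalg.norm((q-mu)-np.outer((q-mu)@a,a),axis=1);q=q[r<.012]
t=(q-mu)@a
print('stub',len(q),mu.round(4),a.round(3),'az',np.degrees(np.arctan2(a[1],a[0])),'el',np.degrees(np.arcsin(a[2])),'tip(surface)',(mu+a*t.max()).round(4))
# bolt heads / base plate: dark contour
g=((hsv[...,1]<110)&(abs(P[...,2]-.011)<.009)).astype(np.uint8)
z=np.zeros_like(g);z[225:320,230:330]=g[225:320,230:330]
z=cv2.morphologyEx(z,cv2.MORPH_OPEN,np.ones((3,3)))
l,lab,st,ce=cv2.connectedComponentsWithStats(z);k=1+np.argmax(st[1:,4]);print(st[1:])
pix=np.argwhere(z>0)[:,::-1]
w=np.array([onplane(c,D,p,.01)[:2] for p in pix]).astype(np.float32)
print('base',cv2.minAreaRect(w),len(w)); print(cv2.boxPoints(cv2.minAreaRect(w)).round(4))
z=cv2.inRange(hsv,(0,0,0),(179,255,45));zz=np.zeros_like(z);zz[220:308,68:203]=z[220:308,68:203]
k=max(cv2.findContours(zz,0,2)[0],key=cv2.contourArea)
w=np.array([onplane(c,D,p[0],.003)[:2] for p in k]).astype(np.float32);print('mat',cv2.minAreaRect(w))
# red plates: top faces
red=cv2.inRange(hsv,(0,120,50),(8,255,255))|cv2.inRange(hsv,(172,120,50),(179,255,255))
for lo,hi in((.125,.145),(.08,.12)):
    mm=(red>0)&(P[...,2]>lo)&(P[...,2]<hi);mm[:240]=0;mm[310:]=0;mm[:,:225]=0;mm[:,330:]=0
    print(lo,mm.sum(),cv2.minAreaRect(P[mm][:,:2].astype(np.float32)))
# scene view: stub
c=pickle.load(open('scene0.pkl','rb'));D,P=cloud(c)
m=np.zeros(P.shape[:2],bool);m[212:240,386:413]=1
h2=cv2.cvtColor(c['img'],cv2.COLOR_RGB2HSV)
m&=(P[...,2]>.085)&(h2[...,1]<110)
q=P[m]
for _ in range(3):
    mu=q.mean(0);u,s,vt=np.linalg.svd(q-mu,full_matrices=False);a=vt[0]*np.sign(vt[0][1])
    r=np.linalg.norm((q-mu)-np.outer((q-mu)@a,a),axis=1);q=q[r<.012]
t=(q-mu)@a
print('scene stub',len(q),mu.round(4),a.round(3),'az',np.degrees(np.arctan2(a[1],a[0])),'el',np.degrees(np.arcsin(a[2])),'tip',(mu+a*t.max()).round(4))
```

```text
stub 72 [0.4841 0.1019 0.1736] [-0.028  0.123 -0.992] az 102.84123381710559 el -82.73395505212208 tip(surface) [0.4824 0.1096 0.1118]
[[245 241  62  31 937]
 [252 272  58  34 938]]
base ((0.49558717012405396, 0.04030848667025566), (0.1274234801530838, 0.13646326959133148), 10.942132949829102) 1875
[[ 0.4201  0.0952]
 [ 0.446  -0.0388]
 [ 0.5711 -0.0146]
 [ 0.5452  0.1194]]
mat ((0.5256800651550293, 0.37707585096359253), (0.15608727931976318, 0.2765393555164337), 2.5575387477874756)
0.125 102 ((0.49941810965538025, 0.021895283833146095), (0.049588195979595184, 0.04452323168516159), 10.740118980407715)
0.08 152 ((0.4949840307235718, 0.043137677013874054), (0.04964687302708626, 0.08892682939767838), 9.79069995880127)
scene stub 180 [0.4864 0.1096 0.1168] [-0.155  0.718  0.678] az 102.14053786240575 el 42.70669330558105 tip [0.4817 0.1316 0.1376]
```

```bash
python3 -m creep '[-1,0,0,0,0,7,0,-1,0,0,0,0,7,0,-1,0,0,0,0,7,0,-1,0,0,0,0,0,0,-1,0,0,0,0,0,0]'; python3 -c "
from rig import arm;print(arm.read_state()['joint_positions'])"
```

```text
time: 0.52
position: [0.2175, -0.611, 0.2442]
eef_rot: [2.371, -1.673, 0.434]
ft_force: [0.8, 0.4, 0.6]
gripper_width: 0.0857
[-1.43003211  0.05967027  1.79669562  0.08865046  0.93196891 -0.24093832]
```

```bash
cat >> h.py <<'E'
def pose(z,x):
    z=np.array(z,float);z/=np.linalg.norm(z);x=np.array(x,float);x-=z*(x@z);x/=np.linalg.norm(x)
    return np.stack([x,np.cross(z,x),z],1)
def delta(R0,p0,R1,p1):
    sh=R0.T@(np.array(p1)-p0); rv=np.degrees(R.from_matrix(R0.T@R1).as_rotvec())
    print('shift(tool before turn) mm',(sh*1e3).round(1),' shift(tool after turn) mm',(R1.T@(np.array(p1)-p0)*1e3).round(1),' turn deg',rv.round(2))
def cur():
    from rig import arm
    s=arm.read_state();return R.from_rotvec(s['eef_rot']).as_matrix(),np.array(s['position']),s
def proj(c,X):
    Rw=rot(c['orientation']);Y=(np.atleast_2d(X)-np.array(c['eye']))@Rw;Y=Y*[1,-1,-1]
    return cv2.projectPoints(Y,np.zeros(3),np.zeros(3),K(c),np.array(c['dist'],float))[0].reshape(-1,2)
piv=np.array([.4941,.0484,.06]);az=np.radians(100.9);fx=np.array([np.cos(az),np.sin(az),0])
def stub(el): return fx*np.cos(el)+np.array([0,0,np.sin(el)])
E
python3 -m creep '[-1,0,0,0,0,-7,0,-1,0,0,0,0,-7,0,-1,0,0,0,0,-7,0]'
python3 - <<'E'
from h import *
X=np.array([piv+stub(.75)*d for d in(.06,.085,.11)])
for n,b in(('top',(226,262,268,292)),('scene',(384,415,208,244))):
    c=pickle.load(open(n+'0.pkl','rb'));D,P=cloud(c);h=cv2.cvtColor(c['img'],cv2.COLOR_RGB2HSV)
    m=np.zeros(P.shape[:2],np.uint8);x0,x1,y0,y1=b;m[y0:y1,x0:x1]=((P[...,2]>.09)&(h[...,1]<120))[y0:y1,x0:x1]
    k=max(cv2.findContours(m,0,2)[0],key=cv2.contourArea);mm=np.argwhere(m)[:,::-1].astype(np.float32)
    L=cv2.fitLine(mm,cv2.DIST_HUBER,0,.01,.01).ravel();t=(mm-L[2:])@L[:2]
    print(n,'proj',proj(c,X).round(1).tolist(),'\n line',L.round(3),'ends',(L[2:]+L[:2]*t.min()).round(1),(L[2:]+L[:2]*t.max()).round(1))
    nrm=np.array([-L[1],L[0]]);print(' perp offset px of predicted pts',((proj(c,X)-L[2:])@nrm).round(2))
R0,p0,s=cur();b=np.radians(46.2);d=np.array([np.cos(b),np.sin(b),0])
R1=pose([0,0,-1],[d[1],-d[0],0]);g=np.array([.4925,-.369,0])+d*.010
delta(R0,p0,R1,g+[0,0,.12]);print(p0,g)
E
```

```text
time: 0.77
position: [0.2179, -0.6137, 0.2476]
eef_rot: [-2.565, 1.811, 0.008]
ft_force: [0.5, -0.6, 1.4]
gripper_width: 0.0855
top proj [[252.0, 278.4], [242.7, 280.5], [233.1, 282.6]] 
 line [ 9.75000e-01 -2.21000e-01  2.45995e+02  2.79734e+02] ends [232.  282.9] [261.4 276.2]
 perp offset px of predicted pts [-0.03 -0.04 -0.05]
scene proj [[388.7, 227.2], [398.3, 221.9], [408.1, 216.4]] 
 line [  0.874  -0.486 397.058 223.848] ends [383.2 231.6] [410.3 216.5]
 perp offset px of predicted pts [-1.11 -1.11 -1.11]
shift(tool before turn) mm [-142.6 -349.7  127.8]  shift(tool after turn) mm [  28.8 -376.7  127.6]  turn deg [ 1.000e-02  3.000e-01 -2.666e+01]
[ 0.21791366 -0.61368033  0.24758456] [ 0.49942143 -0.3617824   0.        ]
```

```bash
python3 -m creep '[-1,0,0,0,0,0,-6.67,-1,0,0,0,0,0,-6.67,-1,0,0,0,0,0,-6.67,-1,0,0,0,0,0,-6.67]'
python3 -m creep '[-1,0.0029,-0.0377,0.0128,0,0,0,-1,0.0029,-0.0377,0.0128,0,0,0,-1,0.0029,-0.0377,0.0128,0,0,0,-1,0.0029,-0.0377,0.0128,0,0,0,-1,0.0029,-0.0377,0.0128,0,0,0,-1,0.0029,-0.0377,0.0128,0,0,0,-1,0.0029,-0.0377,0.0128,0,0,0,-1,0.0029,-0.0377,0.0128,0,0,0,-1,0.0029,-0.0377,0.0128,0,0,0,-1,0.0029,-0.0377,0.0128,0,0,0]'
python3 -m creep '[-1,0,0,0,0,0,0,-1,0,0,0,0,0,0,-1,0,0,0,0,0,0]'
python3 - <<'E'
from h import *
R0,p0,s=cur();b=np.radians(46.2);d=np.array([np.cos(b),np.sin(b),0])
R1=pose([0,0,-1],[d[1],-d[0],0]);g=np.array([.4925,-.369,0])+d*.010
delta(R0,p0,R1,g+[0,0,.019])
c=grab('scene');i=c['img'][110:290,120:330];cv2.imwrite('pics/s1.png',cv2.resize(i,None,fx=2.5,fy=2.5)[...,::-1])
E
```

```text
time: 1.1
position: [0.2181, -0.6141, 0.246]
eef_rot: [-2.918, 1.162, 0.002]
ft_force: [0.3, -0.0, -0.0]
gripper_width: 0.0854
time: 1.93
position: [0.502, -0.3601, 0.1177]
eef_rot: [2.915, -1.17, -0.001]
ft_force: [0.4, -1.3, -0.7]
gripper_width: 0.0853
time: 2.18
position: [0.5004, -0.3612, 0.118]
eef_rot: [2.915, -1.169, 0.0]
ft_force: [-0.3, -0.3, 0.4]
gripper_width: 0.0851
shift(tool before turn) mm [-0.4  1.  99. ]  shift(tool after turn) mm [-0.3  1.1 99. ]  turn deg [ 0.04 -0.02  0.08]
```

View pics/s1.png

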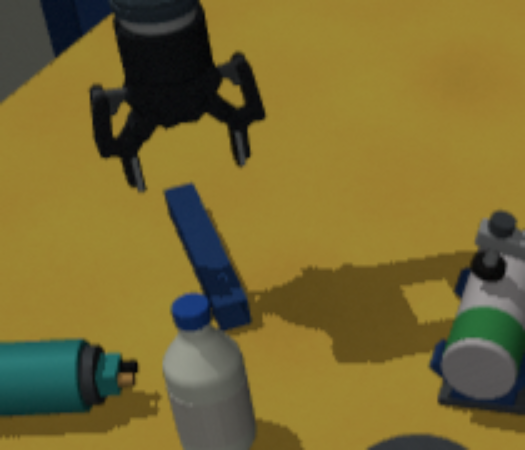

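The gripper stands over the bar in line with it, fingers either side, at crop (190,170), and the bottle is clear. Going down to grip.

```bash
python3 -m creep '[-1,0,0.001,0.020,0,0,0,-1,0,0,0.020,0,0,0,-1,0,0,0.020,0,0,0,-1,0,0,0.020,0,0,0,-1,0,0,0.012,0,0,0,-1,0,0,0.006,0,0,0,-1,0,0,0,0,0,0,-1,0,0,0,0,0,0]'
python3 -m creep '[1,0,0,0,0,0,0,1,0,0,0,0,0,0,1,0,0,0,0,0,0,1,0,0,0,0,0,0,1,0,0,0,0,0,0,1,0,0,0,0,0,0,1,0,0,0,0,0,0,1,0,0,0,0,0,0,1,0,0,0,0,0,0,1,0,0,0,0,0,0]' 100
python3 -m creep '[1,0,0,-0.010,0,0,0,1,0,0,-0.040,0,0,0,1,0,0,-0.040,0,0,0,1,0,0,-0.040,0,0,0,1,0,0,-0.040,0,0,0,1,0,0,-0.040,0,0,0,1,0,0,-0.040,0,0,0,1,0,0,-0.040,0,0,0,1,0,0,0,0,0,0,1,0,0,0,0,0,0]'
python3 - <<'E'
from h import *
R0,p0,s=cur()
# bar angle check: top + scene clouds
for n in('top','scene'):
    c=grab(n);pickle.dump(c,open(n+'1.pkl','wb'));D,P=cloud(c);h=cv2.cvtColor(c['img'],cv2.COLOR_RGB2HSV)
    m=(cv2.inRange(h,(100,80,30),(130,255,255))>0)&(P[...,2]>.22)&(np.linalg.norm(P-p0,axis=2)<.15)
    q=P[m];mu=q.mean(0);a=np.linalg.svd(q-mu,full_matrices=False)[2][0];t=(q-mu)@a
    print(n,len(q),mu.round(4),a.round(3),t.min(),t.max(),'in tool',(R0.T@a).round(3),(R0.T@(mu-p0)).round(4))
# targets
for nm,dist,el in(('pre',.155+.085,.75),('ins',.155,.75)):
    a=stub(.75);z=np.cross(np.array([-fx[1],fx[0],0]),a);z=z if z[2]<0 else -z
    d=np.array([np.cos(np.radians(46.2)),np.sin(np.radians(46.2)),0])
    # tool y in grasp = z x x = -d?; keep bar outer(+) along a
    R1=pose(z,np.cross(a,[0,0,1.]) ); print(nm,'yaxis.a',R1[:,1]@a,'grasp y.d',R0[:,1]@d)
    pt=piv+a*dist-z*0 ; print('grip point',pt); delta(R0,p0,R1,pt)
E
```

```text
time: 2.9
position: [0.499, -0.3618, 0.0202]
eef_rot: [2.915, -1.171, 0.002]
ft_force: [0.3, 0.1, 0.3]
gripper_width: 0.0851
time: 3.73
position: [0.4994, -0.3613, 0.0202]
eef_rot: [2.915, -1.17, 0.002]
ft_force: [0.3, 1.0, 5.3]
gripper_width: 0.0283
time: 4.57
position: [0.4993, -0.3613, 0.3124]
eef_rot: [2.914, -1.169, 0.007]
ft_force: [-0.9, 0.5, -3.4]
gripper_width: 0.0279
top 1014 [ 0.5077 -0.349   0.3219] [-0.726 -0.687  0.008] -0.07362746265254243 0.12113865067842361 in tool [-0.05   0.999 -0.008] [-0.0024 -0.0147 -0.0095]
scene 818 [ 0.5189 -0.3389  0.3145] [ 0.716  0.688 -0.119] -0.1385380750882954 0.06524777018717684 in tool [ 0.041 -0.992  0.119] [-0.0013 -0.0297 -0.0021]
pre yaxis.a -1.0 grasp y.d -0.9999992876864314
grip point [0.46089383 0.22083718 0.2235933 ]
shift(tool before turn) mm [-430.6 -394.1   86.5]  shift(tool after turn) mm [  72.4 -363.   459.6]  turn deg [ 39.76 -20.71 -51.88]
ins yaxis.a -1.0 grasp y.d -0.9999992876864314
grip point [0.47265435 0.15976568 0.16565401]
shift(tool before turn) mm [-380.2 -358.1  144.7]  shift(tool after turn) mm [  72.4 -278.   459.6]  turn deg [ 39.76 -20.71 -51.88]
```

```bash
python3 -m creep '[1,-0.0287,-0.0263,0,0,0,0,1,-0.0287,-0.0263,0,0,0,0,1,-0.0287,-0.0263,0,0,0,0,1,-0.0287,-0.0263,0,0,0,0,1,-0.0287,-0.0263,0,0,0,0,1,-0.0287,-0.0263,0,0,0,0,1,-0.0287,-0.0263,0,0,0,0,1,-0.0287,-0.0263,0,0,0,0]'
python3 -m creep '[1,-0.0287,-0.0263,0,0,0,0,1,-0.0287,-0.0263,0,0,0,0,1,-0.0287,-0.0263,0,0,0,0,1,-0.0287,-0.0263,0,0,0,0,1,-0.0287,-0.0263,0,0,0,0,1,-0.0287,-0.0263,0,0,0,0,1,-0.0287,-0.0263,0,0,0,0]'
python3 -m creep '[1,0,0,0,0,0,-6.84,1,0,0,0,0,0,-6.84,1,0,0,0,0,0,-6.84,1,0,0,0,0,0,-6.84,1,0,0,0,0,0,-6.84,1,0,0,0,0,0,-6.84,1,0,0,0,0,0,-6.84,1,0,0,0,0,0,-6.84]'
python3 -m creep '[1,0,0,0,6.14,0,0,1,0,0,0,6.14,0,0,1,0,0,0,6.14,0,0,1,0,0,0,6.14,0,0,1,0,0,0,6.14,0,0,1,0,0,0,6.14,0,0,1,0,0,0,6.14,0,0,1,0,0,0,0,0,0,1,0,0,0,0,0,0,1,0,0,0,0,0,0]'
cat >> h.py <<'E'
def tgt(dist,el,off=.005):
    a=stub(el);z=np.cross(np.array([-fx[1],fx[0],0]),a);z=z if z[2]<0 else -z
    return pose(z,np.cross(a,[0,0,1.])),piv+a*dist-z*off
E
cat > look.py <<'E'
import sys
from h import *
R0,p0,s=cur();print('j',s['joint_positions'].round(2));tag=sys.argv[1]
d,el=float(sys.argv[2]),float(sys.argv[3])
R1,p1=tgt(d,el);delta(R0,p0,R1,p1)
print('TCP in lever frame (along,lat,perp) mm',((p0-piv)@np.stack([R1[:,1]*-1,R1[:,0],R1[:,2]],1)*1e3).round(1))
ims=[]
for n in('top','scene'):
    c=grab(n);pickle.dump(c,open(n+tag+'.pkl','wb'))
    i=c['img'].copy()
    Y=[p0+R0@np.array([sx*.015,y,.005+sz*.015]) for y in(-.091,.109) for sx in(-1,1) for sz in(-1,1)]
    e=[p0+R0@np.array([0,.109,.005]),piv+stub(.75)*.11]
    o=proj(c,p0);k=4
    x0,y0=int(min(max(o[0][0]-45,0),640-100)),int(min(max(o[0][1]-60,0),480-145))
    I=cv2.resize(i[y0:y0+145,x0:x0+100],None,fx=k,fy=k,interpolation=2)
    for u,v in proj(c,np.array(Y)): cv2.circle(I,(int((u-x0+.5)*k),int((v-y0+.5)*k)),3,(255,255,0),-1)
    for u,v in proj(c,np.array(e)): cv2.circle(I,(int((u-x0+.5)*k),int((v-y0+.5)*k)),3,(255,0,255),-1)
    ims.append(I)
cv2.imwrite(f'pics/look{tag}.png',np.hstack(ims)[...,::-1])
E
python3 look.py 2 .24 .75
```

```text
time: 5.33
position: [0.4765, -0.0479, 0.3061]
eef_rot: [2.915, -1.171, -0.009]
ft_force: [0.4, 0.9, -2.4]
gripper_width: 0.0284
time: 5.92
position: [0.4586, 0.2235, 0.3062]
eef_rot: [2.913, -1.169, -0.007]
ft_force: [0.7, -1.1, -1.2]
gripper_width: 0.0285
time: 6.58
position: [0.459, 0.2215, 0.3059]
eef_rot: [3.125, 0.31, -0.01]
ft_force: [-0.4, -0.4, -1.9]
gripper_width: 0.0283
time: 7.42
position: [0.46, 0.222, 0.3083]
eef_rot: [-2.384, -0.229, 0.092]
ft_force: [0.0, -0.0, -2.1]
gripper_width: 0.0283
j [-0.1  -0.12  1.95  0.71  1.58 -0.38]
shift(tool before turn) mm [ 0.8 58.7 56.2]  shift(tool after turn) mm [ 0.6 58.7 56.1]  turn deg [ 0.09  0.15 -0.  ]
TCP in lever frame (along,lat,perp) mm [298.7  -0.6 -61.1]
```

View pics/look2.png

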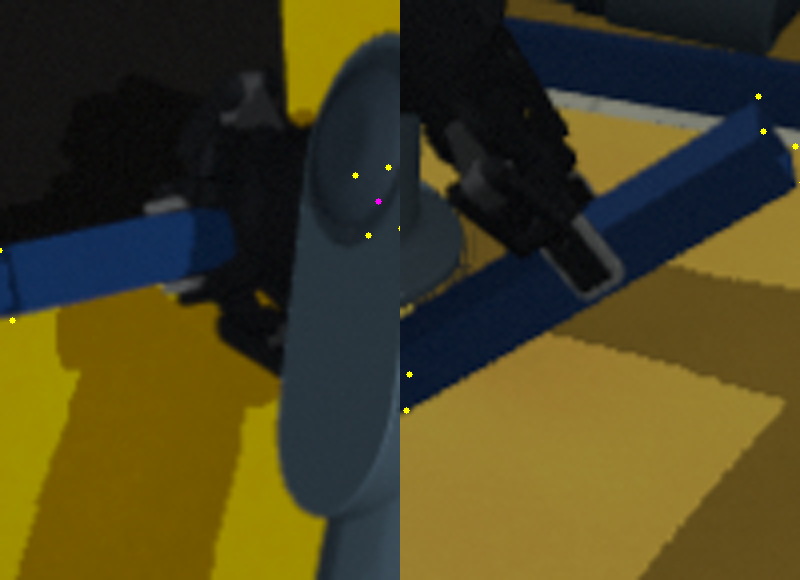

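The overlay points match the bar ends: scene outer end at (760–795, 96–150) and near end at (407,375–410). The bar sits in the grip as planned. Aligning with the stub.

```bash
python3 -m creep '[1,0.0007,0,0.0187,0,0,0,1,0,0,0.0187,0,0,0,1,0,0,0.0187,0,0,0,1,0,0.02,0,0,0,0,1,0,0.02,0,0,0,0,1,0,0.015,0,0,0,0,1,0,0,0,0,0,0,1,0,0,0,0,0,0]'
python3 look.py 3 .24 .75
```

```text
time: 8.18
position: [0.4615, 0.2205, 0.231]
eef_rot: [-2.383, -0.229, 0.09]
ft_force: [0.5, 0.8, -2.4]
gripper_width: 0.0282
j [-0.11 -0.03  2.01  0.71  1.47 -0.49]
shift(tool before turn) mm [-0.5  4.7  0.7]  shift(tool after turn) mm [-0.5  4.7  0.7]  turn deg [0.   0.07 0.07]
TCP in lever frame (along,lat,perp) mm [244.7   0.5  -5.7]
```

View pics/look3.png

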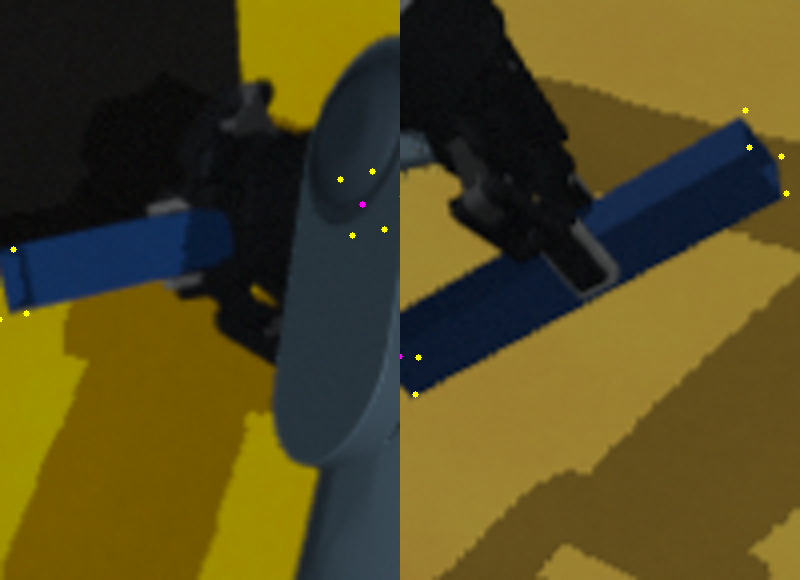

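```bash
python3 -m creep '[1,-0.0005,0.005,0.0015,0,0,0,1,0,0.008,0,0,0,0,1,0,0.008,0,0,0,0,1,0,0.006,0,0,0,0,1,0,0.004,0,0,0,0,1,0,0.004,0,0,0,0,1,0,0.003,0,0,0,0,1,0,0,0,0,0,0]'
python3 look.py 4 .207 .75
```

```text
time: 8.95
position: [0.4662, 0.1932, 0.2033]
eef_rot: [-2.382, -0.228, 0.091]
ft_force: [-0.4, -0.0, -2.2]
gripper_width: 0.0284
j [-0.16  0.02  2.02  0.7   1.45 -0.57]
shift(tool before turn) mm [ 0.  -1.4 -0.7]  shift(tool after turn) mm [ 0.  -1.4 -0.7]  turn deg [-0.02  0.06  0.  ]
TCP in lever frame (along,lat,perp) mm [205.6  -0.   -4.3]
```

Run:
```python
import pickle,cv2,numpy as np
c=pickle.load(open('scene4.pkl','rb'))['img']
cv2.imwrite('pics/in4.png',cv2.resize(c[165:260,340:475],None,fx=5,fy=5,interpolation=2)[...,::-1])
```

```text
(no output)
```

View pics/in4.png

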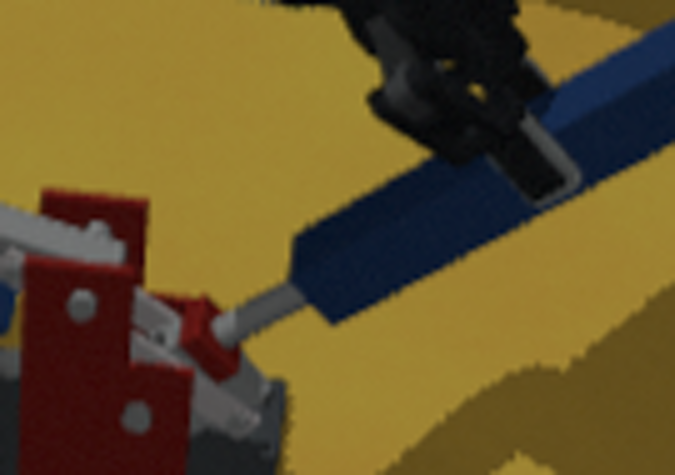

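The stub disappears into the tube mouth at crop (300,295), with no contact force. Sliding on further.

```bash
python3 -m creep '[1,0,0.005,0,0,0,0,1,0,0.005,0,0,0,0,1,0,0.005,0,0,0,0,1,0,0.005,0,0,0,0,1,0,0.004,0,0,0,0,1,0,0,0,0,0,0]'
python3 -m creep '[1,0,0.005,0,0,0,0,1,0,0.005,0,0,0,0,1,0,0.005,0,0,0,0,1,0,0.004,0,0,0,0,1,0,0.003,0,0,0,0,1,0,0.002,0,0,0,0,1,0,0,0,0,0,0]'
python3 look.py 5 .157 .75;python3 - <<'E'
import pickle,cv2,numpy as np
c=pickle.load(open('scene5.pkl','rb'))['img']
cv2.imwrite('pics/in5.png',cv2.resize(c[165:260,340:475],None,fx=5,fy=5,interpolation=2)[...,::-1])
E
```

```text
time: 9.55
position: [0.4694, 0.1759, 0.1866]
eef_rot: [-2.382, -0.227, 0.091]
ft_force: [0.2, 0.1, -2.9]
gripper_width: 0.028
time: 10.13
position: [0.4728, 0.1589, 0.1707]
eef_rot: [-2.382, -0.228, 0.091]
ft_force: [-0.2, 0.4, -3.1]
gripper_width: 0.0283
j [-0.23  0.08  2.02  0.68  1.44 -0.65]
shift(tool before turn) mm [-0.   0.8 -0.7]  shift(tool after turn) mm [-0.   0.8 -0.7]  turn deg [-0.02  0.06  0.02]
TCP in lever frame (along,lat,perp) mm [157.8   0.   -4.3]
```

View pics/in5.png

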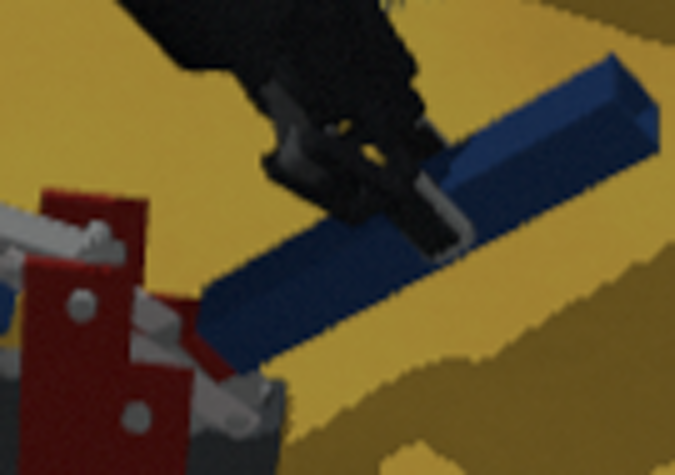

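The tube now covers the stub to within a few mm of the red collar (mouth at crop (205,330)). Throwing the lever on an arc about the pivot.

```bash
python3 -m creep '[1,0,0,0.0083,-3,0,0,1,0,0,0.0083,-3,0,0,1,0,0,0.0083,-3,0,0,1,0,0,0.0083,-3,0,0]' 120
python3 -m creep '[1,0,0,0.0083,-3,0,0,1,0,0,0.0083,-3,0,0,1,0,0,0.0083,-3,0,0,1,0,0,0,0,0,0]'
python3 -m creep '[1,0,0,0.0083,-3,0,0,1,0,0,0.0083,-3,0,0,1,0,0,0.0083,-3,0,0]'
python3 -m creep '[1,0,0,0.0083,-3,0,0,1,0,0,0.0083,-3,0,0,1,0,0,0.0083,-3,0,0,1,0,0,0,0,0,0,1,0,0,0,0,0,0]'
python3 look.py 6 .157 .03;python3 - <<'E'
import pickle,cv2,numpy as np
c=pickle.load(open('scene6.pkl','rb'))['img']
cv2.imwrite('pics/in6.png',cv2.resize(c[180:290,290:430],None,fx=5,fy=5,interpolation=2)[...,::-1])
E
```

```text
time: 10.57
position: [0.4697, 0.179, 0.1459]
eef_rot: [-2.595, -0.25, 0.066]
ft_force: [-1.7, -5.7, 3.7]
gripper_width: 0.0278
time: 10.9
position: [0.4668, 0.1918, 0.1243]
eef_rot: [-2.748, -0.268, 0.05]
ft_force: [-3.4, -3.5, 7.7]
gripper_width: 0.0278
time: 11.15
position: [0.4675, 0.199, 0.1019]
eef_rot: [-2.905, -0.28, 0.024]
ft_force: [0.8, -1.9, 3.6]
gripper_width: 0.0284
time: 11.57
position: [0.4636, 0.2037, 0.0749]
eef_rot: [-3.056, -0.296, 0.013]
ft_force: [0.9, -0.0, -1.8]
gripper_width: 0.0278
j [ 0.16  0.14  2.03  0.09  0.98 -0.09]
shift(tool before turn) mm [0.6 1.9 5. ]  shift(tool after turn) mm [0.6 1.7 5.1]  turn deg [-2.37  0.1   0.14]
TCP in lever frame (along,lat,perp) mm [158.7  -0.6 -10.1]
```

View pics/in6.png

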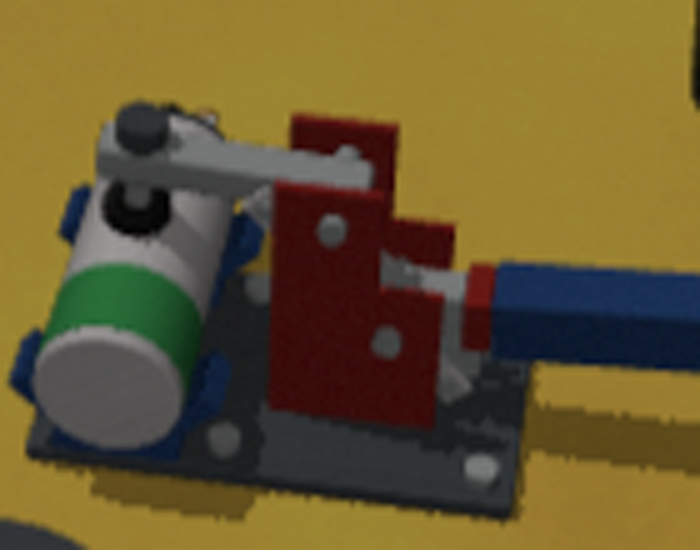

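The lever is level, the foot at crop (137,205) is on the canister, and the push force has gone, so it passed the dead point. Centring the bar on the stub, then drawing it off along its axis.

```bash
python3 -m creep '[1,0.0006,0,0.0025,-1.2,0,0,1,0,0,0.0025,-1.2,0,0,1,0,0,0,0,0,0,1,0,0,0,0,0,0]'
python3 -m creep '[1,0,-0.004,0,0,0,0,1,0,-0.008,0,0,0,0,1,0,-0.010,0,0,0,0,1,0,-0.010,0,0,0,0,1,0,0,0,0,0,0]'
python3 -m creep '[1,0,-0.012,0,0,0,0,1,0,-0.012,0,0,0,0,1,0,-0.012,0,0,0,0,1,0,-0.012,0,0,0,0,1,0,-0.012,0,0,0,0,1,0,0,0,0,0,0]'
python3 -m creep '[1,0,-0.01,-0.02,0,0,0,1,0,0,-0.04,0,0,0,1,0,0,-0.04,0,0,0,1,0,0,0,0,0,0,1,0,0,0,0,0,0]'
python3 - <<'E'
from h import *
for n in('top','scene'):
    c=grab(n);pickle.dump(c,open(n+'7.pkl','wb'))
    i=c['img'];D,P=cloud(c)
    print(n,'tip proj',proj(c,[piv+stub(.03)*.11,piv+stub(.15)*.11]).round(1).tolist())
    if n=='scene': cv2.imwrite('pics/s7.png',cv2.resize(i[170:300,280:460],None,fx=4,fy=4,interpolation=2)[...,::-1])
R0,p0,s=cur()
M=np.radians(92.6);mx=np.array([np.cos(M),np.sin(M),0]);ctr=np.array([.5257,.377,0])
R1=pose([0,0,-1],[mx[1],-mx[0],0]);print('R1y.mx',R1[:,1]@mx)
# bar centre is +9mm along tool y ; bar axis 5mm ahead of TCP
p1=ctr+[0,0,.003+.015+.005]-R1[:,1]*.0095
delta(R0,p0,R1,p1);print(p0,p1,s['joint_positions'].round(2))
E
```

```text
time: 12.0
position: [0.4649, 0.2034, 0.0702]
eef_rot: [-3.1, -0.298, 0.004]
ft_force: [0.2, 0.7, -2.1]
gripper_width: 0.0278
time: 12.42
position: [0.4583, 0.2367, 0.0712]
eef_rot: [-3.099, -0.301, 0.004]
ft_force: [-0.2, 0.1, -3.0]
gripper_width: 0.0281
time: 12.92
position: [0.4468, 0.296, 0.0728]
eef_rot: [-3.099, -0.302, 0.004]
ft_force: [0.0, 0.1, -2.9]
gripper_width: 0.0282
time: 13.33
position: [0.4477, 0.3017, 0.1759]
eef_rot: [-3.098, -0.298, -0.006]
ft_force: [0.9, -0.1, -3.5]
gripper_width: 0.028
top tip proj [[224.6, 284.3], [224.2, 284.4]]
scene tip proj [[418.9, 244.5], [419.0, 239.7]]
R1y.mx -1.0000000000000002
shift(tool before turn) mm [ 95.4 -65.1 150.2]  shift(tool after turn) mm [ 84.  -82.2 148.6]  turn deg [-1.54  0.24  8.38]
[0.44511402 0.30052104 0.17162725] [0.52526905 0.38649022 0.023     ] [0.37 0.06 1.91 0.03 1.17 0.17]
```

View pics/s7.png

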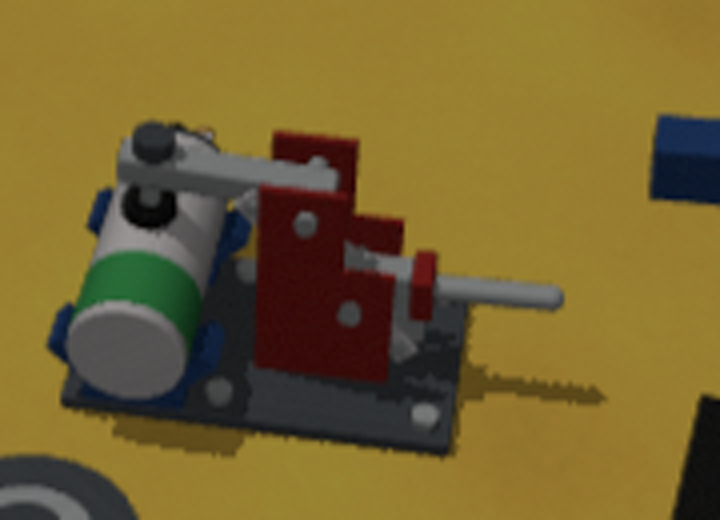

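The lever stays locked with the bar off: tip at scene (418.8,244.2), against (418.9,244.5) predicted for 0.72. Moving the bar over the mat and checking its level.

```bash
python3 -m creep '[1,0,0,0,-1.54,0,0,1,0,0,0,0,0,4.2,1,0,0,0,0,0,4.2,1,0.021,-0.0205,0.016,0,0,0,1,0.021,-0.0205,0.016,0,0,0,1,0.021,-0.0205,0.016,0,0,0,1,0.021,-0.0205,0.016,0,0,0,1,0,0,0.017,0,0,0,1,0,0,0.016,0,0,0,1,0,0,0,0,0,0]'
python3 -m creep '[1,0,0,0,0,0,0]'
python3 - <<'E'
from h import *
R0,p0,s=cur();M=np.radians(92.6);mx=np.array([np.cos(M),np.sin(M),0]);ctr=np.array([.5257,.377,0])
R1=pose([0,0,-1],[mx[1],-mx[0],0]);p1=ctr+[0,0,.003+.015+.005]-R1[:,1]*.0095
delta(R0,p0,R1,p1);print(p0)
for n in('top','scene'):
    c=grab(n);pickle.dump(c,open(n+'8.pkl','wb'));D,P=cloud(c);h=cv2.cvtColor(c['img'],cv2.COLOR_RGB2HSV)
    m=(cv2.inRange(h,(100,80,30),(130,255,255))>0)&(P[...,2]>.03)&(np.linalg.norm(P-p0,axis=2)<.14)
    T=(P[m]-p0)@R0; print(n,m.sum(),'y extent',np.percentile(T[:,1],[1,99]).round(4))
    for lo in np.arange(-.1,.12,.03):
        k=T[(T[:,1]>=lo)&(T[:,1]<lo+.03)]
        if len(k)>15: print('  y',round(lo,2),len(k),'z top/bottom (tool)',np.percentile(k[:,2],[5,95]).round(4),'x',np.percentile(k[:,0],[5,95]).round(4))
E
```

```text
time: 14.27
position: [0.522, 0.3847, 0.0684]
eef_rot: [3.136, 0.071, -0.018]
ft_force: [-0.5, -0.2, -2.4]
gripper_width: 0.0276
time: 14.35
position: [0.5239, 0.3855, 0.0724]
eef_rot: [3.139, 0.071, -0.01]
ft_force: [-1.0, -0.3, -1.4]
gripper_width: 0.0277
shift(tool before turn) mm [ 1.7 -1.  49.4]  shift(tool after turn) mm [ 1.4 -0.9 49.4]  turn deg [ 0.12  0.36 -0.02]
[0.52394523 0.3855093  0.07241239]
top 758 y extent [0.0027 0.114 ]
  y -0.01 117 z top/bottom (tool) [-0.0139 -0.0051] x [-0.0124  0.0153]
  y 0.02 193 z top/bottom (tool) [-0.0138 -0.0046] x [-0.0118  0.0153]
  y 0.05 189 z top/bottom (tool) [-0.0139 -0.0048] x [-0.0122  0.0154]
  y 0.08 198 z top/bottom (tool) [-0.0125 -0.002 ] x [-0.0119  0.0152]
  y 0.11 61 z top/bottom (tool) [-0.0134  0.0206] x [-0.0121  0.0145]
scene 2069 y extent [-0.0865  0.1096]
  y -0.1 238 z top/bottom (tool) [-0.0141  0.0138] x [-0.0066  0.0203]
  y -0.07 383 z top/bottom (tool) [-0.0146  0.0145] x [-0.0061  0.02  ]
  y -0.04 251 z top/bottom (tool) [-0.0144  0.0149] x [-0.0036  0.0196]
  y -0.01 145 z top/bottom (tool) [-0.0234  0.0148] x [-0.0066  0.0216]
  y 0.02 353 z top/bottom (tool) [-0.0145  0.0145] x [-0.0068  0.0192]
  y 0.05 346 z top/bottom (tool) [-0.0142  0.0137] x [-0.0064  0.0189]
  y 0.08 335 z top/bottom (tool) [-0.0141  0.0154] x [-0.0073  0.0185]
  y 0.11 18 z top/bottom (tool) [-0.0132  0.0162] x [-0.0018  0.0185]
```

```bash
python3 -m creep '[1,0.0015,-0.001,0.012,0,0,0,1,0,0,0.012,0,0,0,1,0,0,0.012,0,0,0,1,0,0,0.006,0,0,0,1,0,0,0.003,0,0,0,1,0,0,0,0,0,0,1,0,0,0,0,0,0,1,0,0,0,0,0,0]'
for k in 1; do python3 -m creep '[1,0,0,0.001,0,0,0,1,0,0,0.001,0,0,0,1,0,0,0,0,0,0]'; done
python3 -m creep '[1,0,0,0.001,0,0,0,1,0,0,0,0,0,0]'
```

```text
time: 15.12
position: [0.528, 0.388, 0.0315]
eef_rot: [-3.14, -0.071, -0.001]
ft_force: [0.4, 0.0, -2.0]
gripper_width: 0.0279
time: 15.37
position: [0.5277, 0.3878, 0.0291]
eef_rot: [-3.14, -0.071, -0.0]
ft_force: [-0.3, 0.4, -2.9]
gripper_width: 0.0278
time: 15.53
position: [0.5275, 0.3877, 0.0278]
eef_rot: [-3.14, -0.071, 0.0]
ft_force: [-0.1, 0.2, -2.6]
gripper_width: 0.028
```

```bash
python3 -m creep '[1,0,0,0.0015,0,0,0,1,0,0,0.0015,0,0,0,1,0,0,0,0,0,0]'
python3 -m creep '[1,0,0,0.001,0,0,0,1,0,0,0,0,0,0]'
python3 -m creep '[1,0,0,0.001,0,0,0,1,0,0,0,0,0,0]'
```

```text
time: 15.78
position: [0.5273, 0.3876, 0.0244]
eef_rot: [-3.14, -0.071, 0.001]
ft_force: [0.2, 0.2, -2.0]
gripper_width: 0.0277
time: 15.95
position: [0.5275, 0.3877, 0.0237]
eef_rot: [-3.14, -0.071, 0.001]
ft_force: [0.6, 0.2, -3.0]
gripper_width: 0.0275
time: 16.12
position: [0.5277, 0.3878, 0.0233]
eef_rot: [-3.14, -0.071, 0.0]
ft_force: [-1.3, -0.5, 1.3]
gripper_width: 0.0276
```

```bash
python3 -m creep '[1,0,0,0.0008,0,0,0,1,0,0,0,0,0,0]'
python3 -m creep '[0.6,0,0,0,0,0,0,0.3,0,0,0,0,0,0,0.1,0,0,0,0,0,0,-0.1,0,0,0,0,0,0,-0.4,0,0,0,0,0,0,-0.7,0,0,0,0,0,0,-1,0,0,0,0,0,0,-1,0,0,0,0,0,0,-1,0,0,0,0,0,0,-1,0,0,0,0,0,0]' 20
python3 -m creep '[-1,0,0,-0.010,0,0,0,-1,0,0,-0.020,0,0,0,-1,0,0,-0.04,0,0,0,-1,0,0,-0.04,0,0,0,-1,0,0,-0.04,0,0,0,-1,0,-0.02,-0.04,0,0,0,-1,0.02,-0.03,-0.01,0,0,0,-1,0.02,-0.03,0,0,0,0,-1,0,0,0,0,0,0,-1,0,0,0,0,0,0]'
python3 - <<'E'
from h import *
ims=[]
for n in('top','scene'):
    c=grab(n);D,P=cloud(c);h=cv2.cvtColor(c['img'],cv2.COLOR_RGB2HSV)
    c0=pickle.load(open(n+'0.pkl','rb'));d=np.abs(c['img'].astype(int)-c0['img']).sum(2)
    m=(cv2.inRange(h,(100,80,30),(130,255,255))>0)&(P[...,1]>.25)&(P[...,2]<.05)
    q=P[m&(P[...,2]>.026)];print(n,m.sum(),cv2.minAreaRect(q[:,:2].astype(np.float32)),np.percentile(q[:,2],[5,50,95]).round(4))
    print(' tip proj',proj(c,[piv+stub(.03)*.11]).round(1))
    ims.append(c['img'][150:400,60:360] if n=='top' else c['img'][180:380,260:620])
ims=[cv2.resize(i,(400,int(i.shape[0]*400/i.shape[1]))) for i in ims];H=max(i.shape[0] for i in ims)
cv2.imwrite('pics/fin.png',np.hstack([cv2.copyMakeBorder(i,0,H-i.shape[0],0,0,0) for i in ims])[...,::-1])
E
```

```text
time: 16.28
position: [0.5277, 0.3878, 0.0233]
eef_rot: [-3.14, -0.071, 0.001]
ft_force: [-4.2, -2.3, 6.4]
gripper_width: 0.0276
time: 17.12
position: [0.5276, 0.3878, 0.0221]
eef_rot: [-3.14, -0.071, 0.0]
ft_force: [-0.3, -0.0, 0.8]
gripper_width: 0.0851
time: 17.95
position: [0.5641, 0.4688, 0.2192]
eef_rot: [-3.14, -0.073, 0.001]
ft_force: [0.2, 0.2, 0.0]
gripper_width: 0.0852
top 1344 ((0.5305857062339783, 0.3742290735244751), (0.030340807512402534, 0.20086507499217987), 2.4360616207122803) [0.0282 0.0323 0.0371]
 tip proj [[224.6 284.3]]
scene 3904 ((0.5300911068916321, 0.3763570189476013), (0.037151090800762177, 0.20172208547592163), 1.520695447921753) [0.0282 0.0333 0.0361]
 tip proj [[418.9 244.5]]
```

View pics/fin.png

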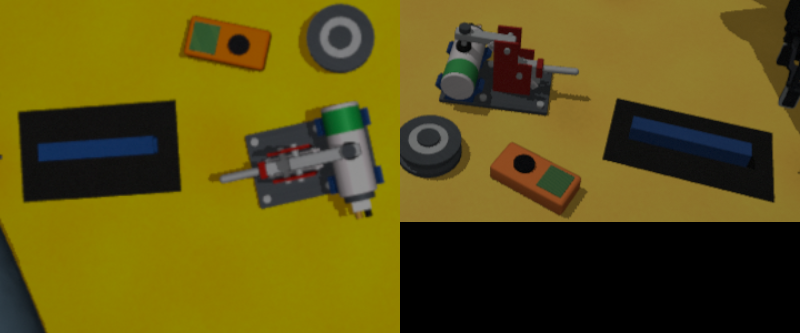

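The bar lies flat in the middle of the mat at left (97,149), top face at about 33 mm. The lever is level, the foot is on the canister, and the meter and pulley have not moved. Handing in.

```bash
python3 -c "
from rig import arm;print(arm.job_done())"
```

```text
the job is handed in; nothing more can be done
None
```

The canister is clamped, and the blue bar is back off the lever and lying flat on the black mat. The job is handed in, at about 18 s on the robot's clock.

**What I did:** I gripped the bar near its middle and slid it about 60 mm onto the stub. I swung it about the pivot until the lever passed its dead point, then drew the bar off and lowered it onto the mat. I let go only once it was in contact, at about 6 N.

**Last checks:**
- **Lever:** with the bar off, the stub tip was within about 0.3 pixel of where a lever locked at 0.72 should show. It still looked level in the final picture.
- **Foot:** it looks to be resting on the canister, but I could not measure its pressing force.
- **Bar:** it lies about 5 mm from the mat's centre and in line with the mat. Its top face is at about 32–33 mm, which fits lying flat on the mat.
- **Forces:** wrist readings stayed below about 10 N per axis, though I only read them at the end of each move.
- **Other things on the bench:** the meter, pulley and canister looked unmoved. I did not take a fresh close look at the oil bottle or the turquoise look-alike, but nothing came near them after the grasp.

**Small disagreement:** after gripping, depth points suggested the bar was turned about 2.5° in the jaws. The overlay pictures did not show this, and the bar went onto the stub with no contact force.

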